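# Load a test cartridge under the reader's drag spring and start it

## Task

Load the white test cartridge into the desktop reader with the fingertips alone, without gripping or lifting it: press it down hard on its sprung bed so that its nose clears the blue gate bar, and keep pressing while you slide it in under the brass drag spring until its blue ridge meets the bar. Then press the reader's green start key all the way down. Leave the cartridge fully home and the vials, tape roll and marker where they are.

Things in the scene. Friction and masses are not known exactly. Their poses are not given: they have to be found in the camera images.
- reader: Desktop reader, fixed, 340 mm long. Origin: at desk level, mid-channel, under the near face of the blue gate bar. x = loading direction (away from the robot), z up. Channel 54 mm wide from x = -172 mm on; its rails and its near end wall (x -180 to -172 mm) are 22 mm high, 76 mm wide over their outsides. From x = 60 mm the white housing: 134 mm wide, 58 mm high, its rear display up to 72 mm.
- gate (a point): Lower near edge of the blue gate bar, mid-channel: reader x = 0, 28 mm above the desk. The bar is 12 mm deep (x = 0 to 12 mm), 76 mm wide, its top 40 mm above the desk. Behind it the slot floor is 8 mm above the desk.
- bed_top (a point): Middle of the top of the dark sprung bed in the channel. It is flat, 52 mm wide, reader x = -168 to -4 mm, 18 mm above the desk at rest. It stays level as it sinks, begins to give at about 6 N and is at its stop, 9 mm lower, at about 13 N.
- drag_spring (a joint): Brass leaf spring, 30 mm wide, hung from the gate bar and slanting down beyond it (top about 43 mm high); its curled tip is 50 mm behind the bar's near face. Angle in rad: 0 with the slot empty (underside of the tip 20 mm above the desk), grows as the tip is raised; it bears down with about 3 to 4 N on whatever passes under it, and catches the nose with some 5 N.
- bed (a joint): Sprung bed: how far it is pressed down (m), 0 at rest, 0.009 at its stop. The resting cartridge is 6 mm too high for the gate bar; with the bed at its stop it passes with 3 mm to spare.
- cartridge: White loose test cartridge, 120 x 50 x 16 mm, about 80 g, on the bed. Origin: centre of its underside; x along it to the nose (at +60 mm, its upper edge rounded, radius 4 mm), z up. A blue ridge crosses its top (x -18 to -10 mm), 44 mm wide, 8 mm high; push on its near face. Home: ridge touches the bar, origin at reader x = +10 mm; let go there, it stays, its tail raised a few mm by the bed.
- press_spot (a point): On the cartridge's flat ribbed top behind the ridge (42 mm long, room for the fingertips): on the centre line, 18 mm behind the ridge's near face, level with the top surface (16 mm above the underside).
- start_key (a joint): Green round start key, 28 mm across, sprung: travel (m), 0 up, 0.006 fully down (5 N). It springs back when let go.
- start_key_top (a point): Centre of the start key's top, on the low white console to the right of the gate.
- vial_a: Small glass vial with violet cap, 23 mm across, 49 mm tall, standing right of the reader; bystander. Origin: centre of its foot.
- vial_b: Small glass vial with blue cap, 23 mm across, 49 mm tall, standing right of the reader; bystander. Origin: centre of its foot.
- tape: Brown tape roll, 94 mm across, 48 mm high, left of the reader; bystander. Origin: centre of its underside.
- marker: White and blue marker, 138 mm long, 14 mm high, lying on the right; bystander. Origin: centre of its underside.
There are look-alikes about, which are no part of the job. Of the things like the cartridge, leave any that is brown; of the rest the smaller one is meant.

How it is judged (in metres and radians):
On the way, in this order (a step that is already met when the one before it is completed fails the run):
1. the cartridge is fully home under the drag spring (x of cartridge in the frame of reader between 0.006 and 0.013 m and z of cartridge in the frame of reader below 0.016 m and angle between the x axis of cartridge and the x axis of reader, either way round below 0.12 rad and value of joint drag_spring above 0.05 rad), for 0.2 s.
2. the start key is pressed all the way down (value of joint start_key above 0.0045 m), for 0.05 s.
At the end, for the whole second after the job is handed in: The cartridge lies at rest in the slot, its ridge within 4 mm of the gate bar, held under the bar and the drag spring (spring raised), and the start key, pressed after that, is up again (all of step 1 and linear speed of cartridge below 0.01 m/s and value of joint start_key below 0.002 m); the robot touches nothing.
It fails at once if the cartridge is lifted off its bed by more than 12 mm (z of cartridge in the frame of reader above 0.03 m).
It fails at once if the cartridge is tipped more than 20 degrees (angle between cartridge's own z axis and vertical above 0.35 rad).
It fails at once if a vial, the tape roll or the marker is moved by more than 3 cm (distance of any of vial_a, vial_b, tape, marker from where it was at the start of the episode above 0.03 m).
It also fails if it takes over 42 s, if anything falls off the work surface, if the arm or the gripper's body presses on something with over 40 N, if the wrist force passes 120 N, or if a joint passes its speed limit or range.

## Robot

A 6-joint arm with a two-finger parallel gripper is mounted at the origin on a cart in front of the work surface, level with it; the furniture and walls round the work are solid. World frame = base frame: x ahead of the robot, y to its left, z up, the work surface at z = 0. Lengths are in mm, angles in rad, forces in N, time in s.
With the tool pointing down it reaches from about 300 to 850 mm from the base axis. Payload 4.2 kg.
Tool frame: the origin (TCP) lies at the very end of the fingers, on their centre line; the grasp point (between the pads) lies tcp_to_grasp behind it (tcp_to_grasp is the distance from the TCP to the grasp point, in mm); z points along the fingers, y is the line along which they close (so a half turn about z gives the same grasp; the last joint's range is limited). The gripper opens to 91 mm and grips with 3 to 60 N. Pads are 32 mm wide; open, the fingers measure 118 mm over their backs; the gripper's body (76 mm by 178 mm) begins 60 mm behind the grasp point.
Start: joints at [-0.02, 0.32, 1.565, -0, 1.257, -0.02], TCP at [575.016, 0, 213.976] pointing down, gripper open.
Joint ranges: [-3.11, 3.11], [-0.84, 2.01], [0.21, 2.61], [-1.34, 4.49], [0.05, 2.63], [-2.56, 2.56]. Speed limits (rad/s): [2.57, 2.57, 3.14, 3.14, 3.14, 3.14].

## Interface

Orientations are given as [roll, pitch, yaw] about the fixed x, y, z axes, in that order (R = Rz(yaw) Ry(pitch) Rx(roll)).
In Python, from rig import * gives the robot as it stands.
- The arm moves only by the shell command python3 -m jog 'ROWS' [FORCE]. ROWS is JSON, a list of rows, each an object with "translation": the shift along the world's x, y, z as a fraction of full scale, a list of three; "dr": the turn, a rotation vector about the world's x, y, z as a fraction of full scale, a list of three; "gripper": the opening, from -1 (shut) to 1 (fully open). In form: [{"translation": [x, y, z], "dr": [rx, ry, rz], "gripper": gripper}, ...]. A call has 1 to 12 rows; each row shifts and turns the commanded pose from where the row before left it; what a row does not reach is not made up. Full scale, the value 1, is 0.06 m for a shift and 10 degrees for a turn. A row lasts 1/8 s, in which the tool goes at most 62.5 mm and 10.7 degrees, less where a joint would pass 70% of its speed; a pose out of reach is approached as far as the arm can. A call with a number of a shift or a turn outside -1 to 1 is refused whole. A call with a gripper value outside its range is refused whole. The fingers move at their own pace and stop on an object; FORCE is the grip in N (left out, the last holds). Time passes only in rows, so rows that do not move let the fingers close. It gives the time, the measured TCP pose, the force, the opening and the grip force at its end, in the units of the state.
- sense(): the state, without advancing time (a new reading comes with each control period).
- snapshot(name): name is "scene" or "side" or "wrist"; returns (picture, depth): 400x640x3 uint8, red, green, blue; 400x640 float32, mm along the optical axis (not along the pixel's ray), 0 where there is no reading.
- camera_params(name): a dict with "fov_y" (degrees; the focal length in pixels is half the picture's height over the tangent of half this angle, whatever the lens; pixels are square), "cx", "cy" (the principal point, pixels), "dist_coeffs" ([k1, k2, p1, p2, k3] as OpenCV has them; the pictures are not rectified), "rvec" (rotation vector, rad) and "tvec" (3), from world to camera coordinates, as OpenCV has them; the wrist camera has in their place "mount" (4x4, takes a point from camera to tool coordinates, whose origin is the TCP and whose axes are the flange's). Camera axes: x right, y down, z forward; pixel columns grow to the right and rows downward; lengths in mm; the calibration is good to about 2 mm. A picture is of the moment at which its call begins: read the wrist's pose just before it. camera_params takes no time and is no camera call.
- hand_in(): hands the job in; it is judged then, once.
Trained networks look in the newest picture that a camera, given by its name, has taken for a name from the list of things; names that differ only in an ending like _2 or _b are one class to them, and where a whole thing is asked for, a point or a joint stands for the part that bears it (a point fixed in the world has none). Each returns a list of dicts, best first, with "conf" (0 to 1); they miss things now and then, are a little off and sometimes report something else, mostly with a low value. They report only what shows in the picture. A call takes as long as a camera call. They do not tell look-alikes from the thing itself.
- search_frame(thing, camera): "box" ([left, top, width, height] in pixels, round what is visible of it).
- masks_of(thing, camera): "region" (400x640 bool, what is visible of it) and "box" ([left, top, width, height] in pixels, round what is visible of it).
The state is a dict: "time": time; "joint_positions": joint angles; "qd": joint speeds; "effort": joint torques, N m; "tool_pos": TCP position; "orientation": TCP orientation; "force": force on the tool from outside, world axes, zero at the start; "torque": the same for the moment, N m; "gripper_width": finger opening in mm; "finger_force": force on a finger pad.
Only numpy, scipy, OpenCV 4.12 (cv2) and the standard library are available. Lean on these libraries where they do the work, as an engineer would, in place of code of your own. Each camera call takes 0.05 s, during which the arm holds its last target. There are 200 camera calls.

## Working session

There is one attempt and no reset: what is moved stays moved. The work goes in short steps, Python scripts to look and compute and a shell command to move; the robot and the scene stay as the last step left them, time stands still between calls to the robot, and variables do not carry over. Pictures are saved under pics/ and viewed, at most 10 in all, crops included, and the job is handed in when it is done.

```bash
mkdir -p pics; cat > h.py <<'E'
from rig import *
import numpy as np, cv2
from scipy.spatial.transform import Rotation as R
def f(p): return 200/np.tan(np.radians(p["fov_y"])/2)
def K(p): return np.array([[f(p),0,p["cx"]],[0,f(p),p["cy"]],[0,0,1]])
def c2w(name,s=None):
    p=camera_params(name)
    if "mount" in p:
        T=np.eye(4);T[:3,:3]=R.from_euler('xyz',s["orientation"]).as_matrix();T[:3,3]=s["tool_pos"];return T@np.array(p["mount"])
    T=np.eye(4);T[:3,:3]=cv2.Rodrigues(np.array(p["rvec"],float))[0];T[:3,3]=np.ravel(p["tvec"]);return np.linalg.inv(T)
def cloud(name,depth,s=None):
    p=camera_params(name);v,u=np.mgrid[0:400,0:640]
    n=cv2.undistortPoints(np.stack([u.ravel(),v.ravel()],1).astype(float)[:,None],K(p),np.array(p["dist_coeffs"],float))[:,0]
    d=depth.ravel();P=np.c_[n*d[:,None],d];T=c2w(name,s)
    return (P@T[:3,:3].T+T[:3,3]).reshape(400,640,3)
def save(n,im): cv2.imwrite("pics/"+n,cv2.cvtColor(im,cv2.COLOR_RGB2BGR))
E
python3 - <<'E'
from h import *
s=sense();print(s)
for n in ("scene","side","wrist"):
    im,d=snapshot(n);save(n+"0.png",im);C=cloud(n,d,s);np.savez(n+"0.npz",im=im,C=C,d=d)
    for t in ("cartridge","start_key","vial_a","marker","tape","gate","reader"):
        try:
            for r in masks_of(t,n)[:4]:
                m=r["region"]&(d>0);q=C[m]
                print(n,t,round(r["conf"],2),np.round(r["box"]),np.round(np.median(q,0)),np.round(np.percentile(q,[3,97],axis=0)).tolist() if len(q) else 0)
        except Exception as e: print(n,t,e)
E
```

```text
{'time': 0.0, 'joint_positions': array([-2.00319072e-02,  3.20306770e-01,  1.56569178e+00, -2.05189039e-05,
        1.25742878e+00, -1.99981811e-02]), 'qd': array([3.75207418e-04, 4.15631245e-05, 2.01668609e-03, 9.38530028e-04,
       4.13534620e-04, 7.30159227e-04]), 'effort': array([-5.01459035e-04, -4.12465632e+01, -2.31973493e+01,  7.28826877e-02,
        4.58198413e-02, -1.41870069e-04]), 'tool_pos': array([ 5.74475703e+02, -1.36291038e-02,  2.13106818e+02]), 'orientation': array([-3.13975796e+00, -1.71835350e-05,  1.57076893e+00]), 'force': array([ 0.46763089, -0.42173509,  0.1663825 ]), 'torque': array([-0.01391677, -0.06117821, -0.02668934]), 'finger_force': 0.0, 'gripper_width': 91.22746676811919}
scene cartridge 0.76 [412. 186.  48.  66.] [ 651. -301.   24.] [[581.0, -334.0, 5.0], [745.0, -267.0, 34.0]]
scene cartridge 0.64 [280. 190.  37.  49.] [504. -21.  35.] [[455.0, -51.0, 21.0], [570.0, 16.0, 42.0]]
scene cartridge 0.56 [338. 260.  25.  48.] [ 406. -202.   17.] [[358.0, -238.0, 8.0], [466.0, -164.0, 24.0]]
scene cartridge 0.56 [278. 193.  38.  54.] [446. -38.  19.] [[
[... 2209 characters left out ...]
l_a 0.61 [347. 278.  15.   6.] [ 629. -149.   11.] [[620.0, -152.0, 3.0], [637.0, -147.0, 21.0]]
wrist vial_a 0.59 [286. 315.  11.   1.] [ 545. -175.   49.] [[539.0, -179.0, 48.0], [551.0, -172.0, 51.0]]
wrist tape 0.82 [283.   1.  97.  74.] [591. 148.  47.] [[544.0, 113.0, 1.0], [631.0, 185.0, 49.0]]
wrist gate 0.93 [183.  78. 304. 171.] [649.  15.  41.] [[435.0, -69.0, 4.0], [736.0, 92.0, 71.0]]
wrist gate 0.68 [210. 155. 112.  67.] [518. -15.  35.] [[460.0, -47.0, 25.0], [572.0, 16.0, 43.0]]
wrist reader 0.58 [183.  75. 304. 176.] [648.  14.  41.] [[435.0, -70.0, 4.0], [736.0, 92.0, 71.0]]
wrist reader 0.39 [213. 157. 110.  64.] [517. -15.  35.] [[461.0, -47.0, 26.0], [571.0, 16.0, 43.0]]
```

```bash
python3 - <<'E'
from h import *
a=np.load("wrist0.npz");b=np.load("scene0.npz")
save("v1.png",np.vstack([cv2.resize(a["im"][60:330,150:510],(720,540))]))
save("v2.png",cv2.resize(b["im"][120:300,220:480],(780,540)))
for nm in ("wrist","scene","side"):
    z=np.load(nm+"0.npz");im,C=z["im"],z["C"]
    h=cv2.cvtColor(im,cv2.COLOR_RGB2HSV)
    blue=(h[...,0]>95)&(h[...,0]<125)&(h[...,1]>110)&(C[...,0]>430)&(C[...,0]<720)&(abs(C[...,1])<90)&(z["d"]>0)
    n,l,st,ce=cv2.connectedComponentsWithStats(blue.astype(np.uint8))
    for i in range(1,n):
        if st[i,4]<25: continue
        q=C[l==i];zt=np.percentile(q[:,2],90);t=q[q[:,2]>zt-3]
        r=cv2.minAreaRect(t[:,:2].astype(np.float32))
        print(nm,st[i],"ztop",zt.round(1),"rect",np.round(r[0],1),np.round(r[1],1),round(r[2],1))
    g=(h[...,0]>40)&(h[...,0]<85)&(h[...,1]>100)&(C[...,2]>10)&(z["d"]>0)&(C[...,0]>600)
    q=C[g];print("green",g.sum(),np.median(q,0).round(1),np.percentile(q,[3,97],axis=0).round().tolist())
E
```

```text
wrist [329 138  15  23 174] ztop 41.6 rect [596.5  32.7] [11.1 22.4] 16.5
wrist [245 178  18  36 262] ztop 43.4 rect [502.1 -20.3] [ 7.7 42.3] 16.4
wrist [342 186  12  18 122] ztop 41.7 rect [610.8 -19. ] [10.8 20.6] 15.9
green 477 [641.1 -58.5  52.1] [[630.0, -72.0, 42.0], [654.0, -47.0, 54.0]]
scene [292 178  31  11 124] ztop 41.9 rect [601.9   5.8] [11.9 74.1] 14.2
scene [286 211  19   6  69] ztop 44.1 rect [500.5 -21.2] [10.5 42.7] 18.7
green 332 [873.5 -68.6  71. ] [[618.0, -540.0, 29.0], [1112.0, 900.0, 319.0]]
green 215 [ 896.1 -461.9   67.1] [[630.0, -535.0, 44.0], [919.0, -53.0, 211.0]]
```

View pics/v1.png

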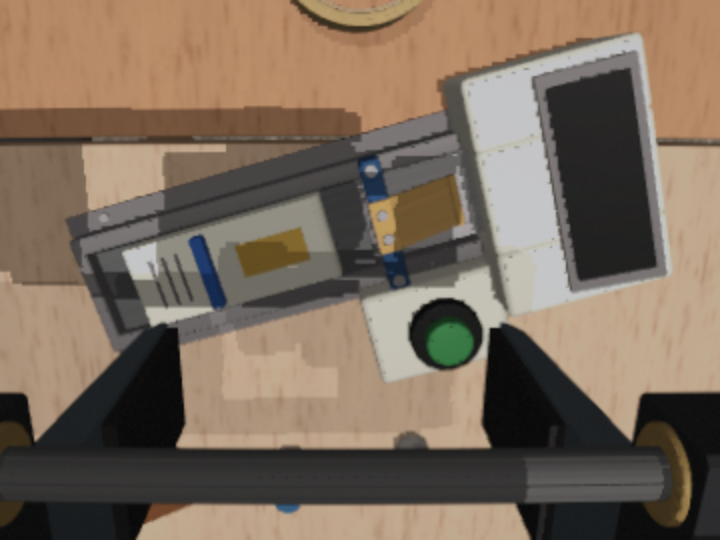

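View pics/v2.png

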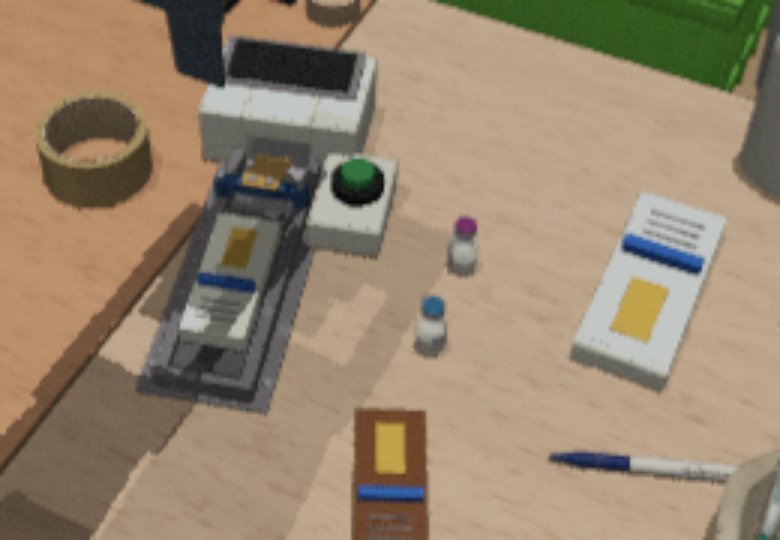

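The picture shows the small white cartridge in the channel (ridge at about crop px 208,272), the gate bar at (385,220) and the green key at (450,340). The brown one and the bigger white one lie outside on the right. From the clouds: reader yaw is about 15.7°, the gate is near (598,5), and the slide is about 95 mm.

```bash
python3 -m jog '[{"translation":[-0.5,-0.15,-0.6],"dr":[0,0,0.8],"gripper":-1},{"translation":[-0.5,-0.15,-0.6],"dr":[0,0,0.77],"gripper":-1},{"translation":[-0.56,-0.15,-0.6],"dr":[0,0,0],"gripper":-1},{"translation":[0,0,-0.4],"dr":[0,0,0],"gripper":-1},{"translation":[0,0,0],"dr":[0,0,0],"gripper":-1},{"translation":[0,0,0],"dr":[0,0,0],"gripper":-1},{"translation":[0,0,0],"dr":[0,0,0],"gripper":-1},{"translation":[0,0,0],"dr":[0,0,0],"gripper":-1}]' 10
python3 - <<'E'
from h import *
s=sense();print(s["tool_pos"],s["orientation"],s["gripper_width"],s["force"])
im,d=snapshot("wrist");C=cloud("wrist",d,s);save("w1.png",im)
h=cv2.cvtColor(im,cv2.COLOR_RGB2HSV)
yaw=np.radians(15.7);u=np.array([np.cos(yaw),np.sin(yaw)]);v=np.array([-u[1],u[0]])
blue=(h[...,0]>95)&(h[...,0]<125)&(h[...,1]>110)&(d>0)
n,l,st,_=cv2.connectedComponentsWithStats(blue.astype(np.uint8))
for i in range(1,n):
    if st[i,4]<60: continue
    q=C[l==i];t=q[q[:,2]>np.percentile(q[:,2],90)-3]
    r=cv2.minAreaRect(t[:,:2].astype(np.float32));p=np.array(r[0])-s["tool_pos"][:2]
    print(st[i],t[:,2].mean().round(1),np.round(r,1) if 0 else r,"rel tcp along/lat",p@u,p@v)
E
```

```text
time: 2.2
tool_pos: [482.2, -27.0, 82.7]
orientation: [3.14, 0.001, 1.845]
force: [0.0, -0.2, 0.0]
gripper_width: 14.2
finger_force: 0.0
[482.15173194 -26.9554456   82.72811951] [3.13992725e+00 5.68696901e-04 1.84499488e+00] 14.184118803954302 [ 0.01230945 -0.17217809  0.01420693]
[ 463  167   39  100 1371] 41.2 ((603.6177978515625, 7.269474029541016), (12.654135704040527, 75.95167541503906), 14.94383430480957) rel tcp along/lat 126.19565764171699 0.07927604153046239
[340 190  12  47 405] 44.5 ((499.06805419921875, -15.93710708618164), (10.92798900604248, 32.52766418457031), 16.038782119750977) rel tcp along/lat 19.26677113711192 6.029699197634109
```

View pics/w1.png

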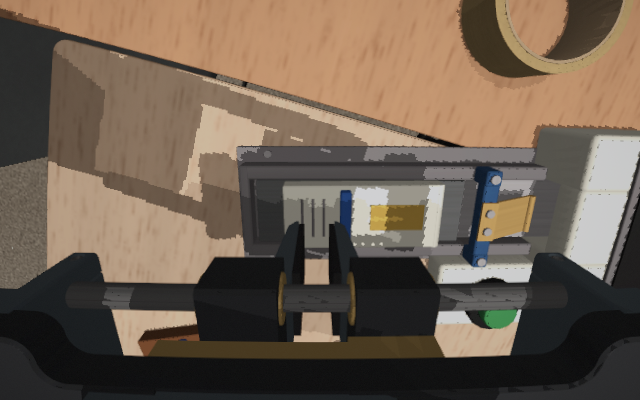

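```bash
python3 -m jog '[{"translation":[-0.06,-0.017,-0.4],"dr":[0,0,0],"gripper":-1},{"translation":[0,0,-0.3],"dr":[0,0,0],"gripper":-1},{"translation":[0,0,0],"dr":[0,0,0],"gripper":-1}]'
python3 -m jog '[{"translation":[0,0,-0.07],"dr":[0,0,0],"gripper":-1},{"translation":[0,0,-0.07],"dr":[0,0,0],"gripper":-1},{"translation":[0,0,0],"dr":[0,0,0],"gripper":-1}]'
```

```text
time: 2.62
tool_pos: [477.0, -27.9, 39.2]
orientation: [-3.139, -0.001, 1.845]
force: [-0.3, 0.6, 0.1]
gripper_width: 0.6
finger_force: 0.0
time: 3.0
tool_pos: [478.7, -28.1, 32.3]
orientation: [3.14, 0.001, 1.845]
force: [-0.6, 0.0, 5.5]
gripper_width: 0.4
finger_force: 2.9
```

```bash
python3 -m jog '[{"translation":[0,0,-0.06],"dr":[0,0,0],"gripper":-1},{"translation":[0,0,-0.06],"dr":[0,0,0],"gripper":-1},{"translation":[0,0,-0.04],"dr":[0,0,0],"gripper":-1},{"translation":[0,0,0],"dr":[0,0,0],"gripper":-1}]'
```

```text
time: 3.5
tool_pos: [478.7, -28.1, 24.9]
orientation: [3.139, 0.001, 1.845]
force: [-5.9, 0.1, 23.4]
gripper_width: 0.5
finger_force: 11.8
```

```bash
python3 -m jog '[{"translation":[0.05,0.0137,0],"dr":[0,0,0],"gripper":-1},{"translation":[0.0965,0.0264,0],"dr":[0,0,0],"gripper":-1},{"translation":[0.0965,0.0264,0],"dr":[0,0,0],"gripper":-1},{"translation":[0.0965,0.0264,0],"dr":[0,0,0],"gripper":-1},{"translation":[0.0965,0.0264,0],"dr":[0,0,0],"gripper":-1}]'
python3 - <<'E'
from h import *
s=sense()
im,d=snapshot("wrist");C=cloud("wrist",d,s);save("w2.png",cv2.resize(im[130:290,220:560],(800,376)))
h=cv2.cvtColor(im,cv2.COLOR_RGB2HSV)
yaw=np.radians(15.3);u=np.array([np.cos(yaw),np.sin(yaw)]);v=np.array([-u[1],u[0]])
blue=(h[...,0]>95)&(h[...,0]<125)&(h[...,1]>110)&(d>0)
n,l,st,_=cv2.connectedComponentsWithStats(blue.astype(np.uint8))
for i in range(1,n):
    if st[i,4]<60: continue
    q=C[l==i];t=q[q[:,2]>np.percentile(q[:,2],90)-3]
    r=cv2.minAreaRect(t[:,:2].astype(np.float32));p=np.array(r[0])-s["tool_pos"][:2]
    print(st[i],t[:,2].mean().round(1),r,"rel tcp along/lat",p@u,p@v)
E
```

```text
time: 4.12
tool_pos: [492.6, -23.0, 24.7]
orientation: [-3.118, -0.003, 1.847]
force: [-28.0, -10.8, 46.8]
gripper_width: 0.5
finger_force: 23.0
[ 497  190   48   92 1823] 41.1 ((600.1419677734375, 18.82101821899414), (12.262561798095703, 51.66187286376953), 15.896771430969238) rel tcp along/lat 114.7583271136912 11.998168028449195
[352 213  15  45 609] 33.8 ((513.636962890625, -7.249072074890137), (7.439059257507324, 25.57201385498047), 15.931415557861328) rel tcp along/lat 24.440088681526444 9.67840851131569
[494 310  15  10  87] 41.8 ((609.6360473632812, -27.581697463989258), (4.682979583740234, 7.910036563873291), 37.19035720825195) rel tcp along/lat 111.67148589955887 -35.26514735814652
```

View pics/w2.png

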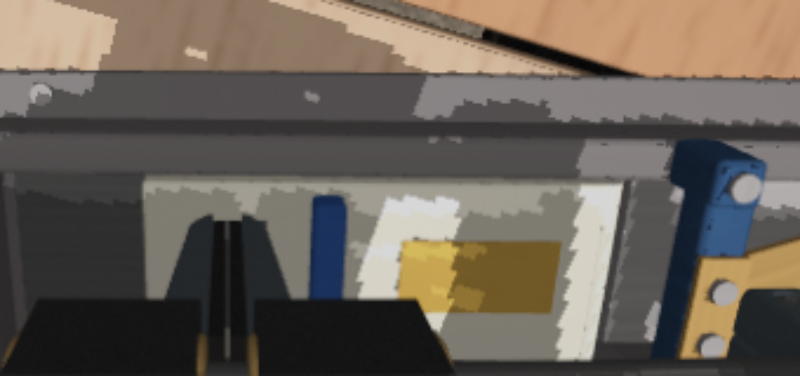

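```bash
python3 -m jog '[{"translation":[0,0,0.025],"dr":[0,0,0],"gripper":-1},{"translation":[0,0,0],"dr":[0,0,0],"gripper":-1}]'
python3 -m jog '[{"translation":[0.08,0.022,0],"dr":[0,0,0],"gripper":-1},{"translation":[0.08,0.022,0],"dr":[0,0,0],"gripper":-1},{"translation":[0.08,0.022,0],"dr":[0,0,0],"gripper":-1}]'
```

```text
time: 4.42
tool_pos: [500.7, -21.5, 25.1]
orientation: [-3.136, -0.001, 1.845]
force: [-10.1, -3.5, 18.7]
gripper_width: 0.8
finger_force: 9.3
time: 4.8
tool_pos: [512.7, -18.1, 25.1]
orientation: [-3.13, -0.001, 1.846]
force: [-15.1, -4.6, 23.5]
gripper_width: 0.6
finger_force: 11.7
```

```bash
python3 -m jog '[{"translation":[0.08,0.022,0],"dr":[0,0,0],"gripper":-1},{"translation":[0.08,0.022,0],"dr":[0,0,0],"gripper":-1},{"translation":[0.08,0.022,0],"dr":[0,0,0],"gripper":-1},{"translation":[0.08,0.022,0],"dr":[0,0,0],"gripper":-1}]'
python3 - <<'E'
from h import *
s=sense()
im,d=snapshot("wrist");C=cloud("wrist",d,s);save("w3.png",cv2.resize(im[130:290,220:560],(800,376)))
im,d=snapshot("side");save("s3.png",cv2.resize(im[150:250,240:420],(800,444)))
E
```

```text
time: 5.3
tool_pos: [532.9, -12.6, 25.1]
orientation: [-3.132, -0.001, 1.846]
force: [-12.9, -3.5, 21.5]
gripper_width: 0.6
finger_force: 10.4
```

View pics/w3.png

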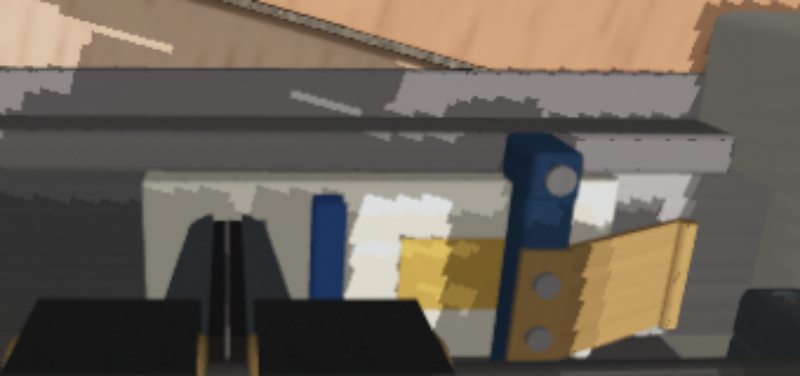

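```bash
python3 -m jog '[{"translation":[0.08,0.022,-0.01],"dr":[0,0,0],"gripper":-1},{"translation":[0.08,0.022,0],"dr":[0,0,0],"gripper":-1},{"translation":[0.08,0.022,0],"dr":[0,0,0],"gripper":-1},{"translation":[0.08,0.022,0],"dr":[0,0,0],"gripper":-1},{"translation":[0.08,0.022,0],"dr":[0,0,0],"gripper":-1}]'
python3 - <<'E'
from h import *
s=sense()
im,d=snapshot("wrist");C=cloud("wrist",d,s);save("w4.png",cv2.resize(im[130:290,220:560],(800,376)))
E
```

```text
time: 6.02
tool_pos: [550.2, -7.5, 25.1]
orientation: [-3.118, -0.002, 1.847]
force: [-26.8, -10.1, 36.3]
gripper_width: 0.5
finger_force: 18.0
```

View pics/w4.png

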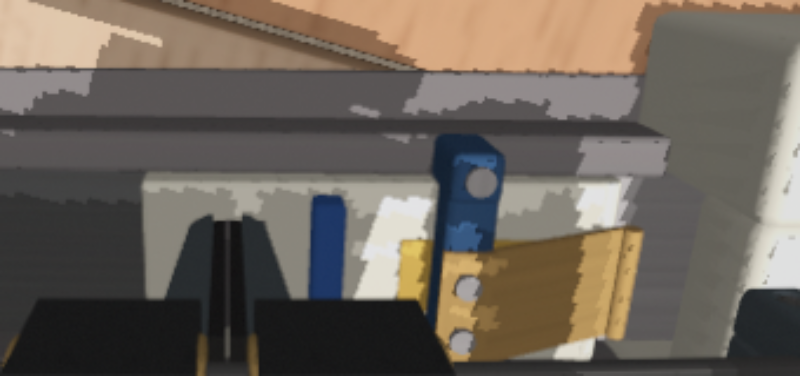

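```bash
python3 -m jog '[{"translation":[0,0,0],"dr":[0,0,0],"gripper":-1},{"translation":[0,0,0],"dr":[0,0,0],"gripper":-1}]'
python3 -m jog '[{"translation":[0.06,0.0165,0],"dr":[0,0,0],"gripper":-1},{"translation":[0.06,0.0165,0],"dr":[0,0,0],"gripper":-1}]'
```

```text
time: 6.32
tool_pos: [551.4, -7.3, 25.1]
orientation: [-3.121, -0.002, 1.847]
force: [-24.0, -8.3, 33.7]
gripper_width: 0.1
finger_force: 16.8
time: 6.58
tool_pos: [560.1, -4.5, 25.1]
orientation: [-3.124, -0.002, 1.846]
force: [-20.9, -5.7, 31.4]
gripper_width: 0.5
finger_force: 15.3
```

```bash
python3 -m jog '[{"translation":[0.06,0.0165,0],"dr":[0,0,0],"gripper":-1},{"translation":[0.05,0.0137,0],"dr":[0,0,0],"gripper":-1},{"translation":[0,0,0],"dr":[0,0,0],"gripper":-1}]'
python3 - <<'E'
from h import *
s=sense()
im,d=snapshot("wrist");C=cloud("wrist",d,s);save("w5.png",cv2.resize(im[130:290,220:560],(800,376)))
print(sense()["tool_pos"])
E
```

```text
time: 6.95
tool_pos: [566.3, -2.9, 25.1]
orientation: [-3.123, -0.002, 1.846]
force: [-22.6, -6.4, 31.3]
gripper_width: 0.9
finger_force: 18.1
[566.3294997   -2.86262028  25.12147118]
```

View pics/w5.png

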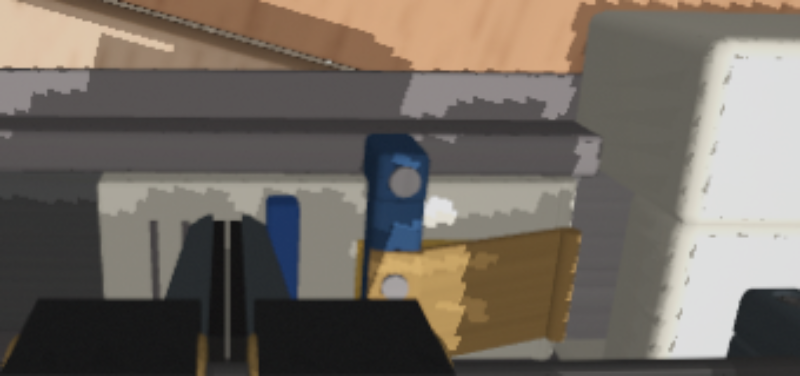

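```bash
python3 -m jog '[{"translation":[0.06,0.0165,0],"dr":[0,0,0],"gripper":-1},{"translation":[0.06,0.0165,0],"dr":[0,0,0],"gripper":-1},{"translation":[0.06,0.0165,0],"dr":[0,0,0],"gripper":-1},{"translation":[0,0,0],"dr":[0,0,0],"gripper":-1}]'
python3 -m jog '[{"translation":[0.05,0.0137,0],"dr":[0,0,0],"gripper":-1},{"translation":[0,0,0],"dr":[0,0,0],"gripper":-1}]'
python3 - <<'E'
from h import *
s=sense()
im,d=snapshot("wrist");C=cloud("wrist",d,s);save("w6.png",cv2.resize(im[130:290,220:560],(800,376)))
E
```

```text
time: 7.5
tool_pos: [579.0, 0.3, 25.3]
orientation: [-3.127, -0.002, 1.846]
force: [-18.5, -4.0, 27.7]
gripper_width: 0.3
finger_force: 14.7
time: 7.75
tool_pos: [581.5, 1.0, 25.2]
orientation: [-3.126, -0.002, 1.846]
force: [-19.4, -4.9, 28.5]
gripper_width: 0.7
finger_force: 15.8
```

View pics/w6.png

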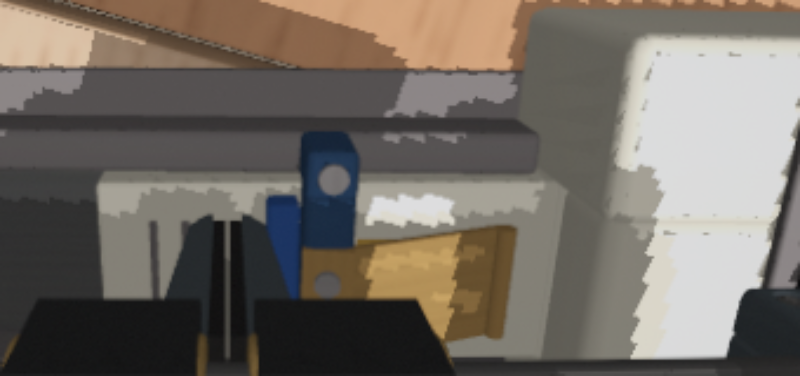

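```bash
python3 -m jog '[{"translation":[0.04,0.011,0],"dr":[0,0,0],"gripper":-1},{"translation":[0,0,0],"dr":[0,0,0],"gripper":-1}]'
python3 -m jog '[{"translation":[0.04,0.011,0],"dr":[0,0,0],"gripper":-1},{"translation":[0,0,0],"dr":[0,0,0],"gripper":-1}]'
```

```text
time: 8.05
tool_pos: [581.5, 1.1, 25.2]
orientation: [-3.121, -0.002, 1.847]
force: [-23.4, -7.1, 32.1]
gripper_width: 0.6
finger_force: 18.1
time: 8.3
tool_pos: [581.6, 1.1, 25.2]
orientation: [-3.116, -0.002, 1.847]
force: [-27.6, -9.5, 36.3]
gripper_width: 0.5
finger_force: 20.5
```

```bash
python3 -m jog '[{"translation":[-0.08,-0.022,0],"dr":[0,0,0],"gripper":-1},{"translation":[0,0,0],"dr":[0,0,0],"gripper":-1},{"translation":[0,0,0.1],"dr":[0,0,0],"gripper":-1},{"translation":[0,0,0.3],"dr":[0,0,0],"gripper":-1},{"translation":[0,0,0.9],"dr":[0,0,0],"gripper":-1},{"translation":[0,0,0],"dr":[0,0,0],"gripper":-1}]'
python3 - <<'E'
from h import *
s=sense();print(s["tool_pos"])
im,d=snapshot("wrist");C=cloud("wrist",d,s);save("w7.png",cv2.resize(im[100:380,200:600],(800,560)))
h=cv2.cvtColor(im,cv2.COLOR_RGB2HSV)
blue=(h[...,0]>95)&(h[...,0]<125)&(h[...,1]>110)&(d>0)
n,l,st,_=cv2.connectedComponentsWithStats(blue.astype(np.uint8))
for i in range(1,n):
    if st[i,4]>60: q=C[l==i];print("blue",st[i],np.median(q,0).round(1),q[:,2].max())
g=(h[...,0]>40)&(h[...,0]<85)&(h[...,1]>100)&(C[...,2]>10)&(C[...,2]<60)&(d>0)
q=C[g];q=q[np.hypot(q[:,0]-642,q[:,1]+59)<25];t=q[q[:,2]>np.percentile(q[:,2],80)-2]
print(len(q),len(t),(t.min(0)+t.max(0))/2,t.min(0),t.max(0))
E
```

```text
time: 9.05
tool_pos: [592.3, 2.5, 105.3]
orientation: [3.132, 0.003, 1.845]
force: [0.4, -0.1, -0.1]
gripper_width: 0.2
finger_force: 0.0
[592.31774747   2.50031983 105.32343901]
blue [314 159  26  73 844] [594.5  22.4  38. ] 115.69469239989883Traceback (most recent call last):
  File "<stdin>", line 10, in <module>
    return _quantile_unchecked(
        a, q, axis, out, overwrite_input, method, keepdims, weights)
    return _ureduce(a,
                    func=_quantile_ureduce_func,
    ...<5 lines>...
                    overwrite_input=overwrite_input,
                    method=method)
    r = func(a, **kwargs)
    result = _quantile(arr,
                       quantiles=q,
    ...<2 lines>...
                       out=out,
                       weights=wgt)
    slices_having_nans = np.isnan(arr[-1, ...])
                                  ~~~^^^^^^^^^
IndexError: index -1 is out of bounds for axis 0 with size 0
```

View pics/w7.png

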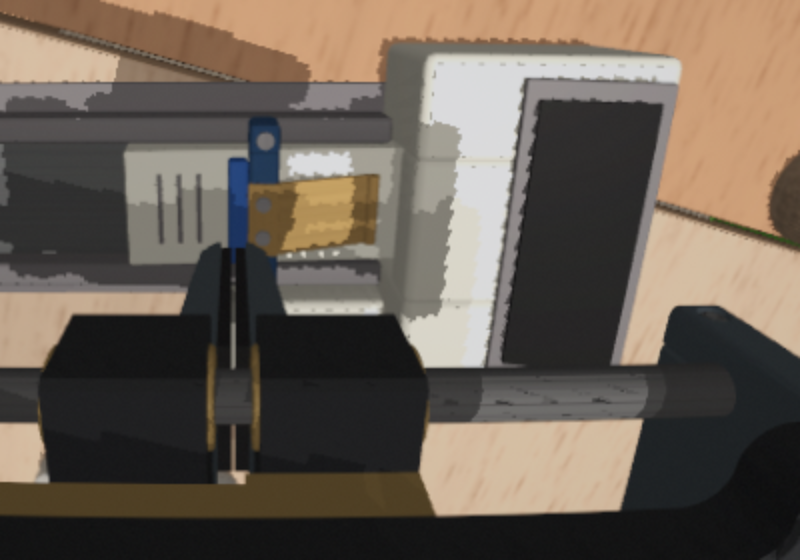

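```bash
python3 -m jog '[{"translation":[0.42,-0.52,0],"dr":[0,0,0],"gripper":-1},{"translation":[0.41,-0.51,0],"dr":[0,0,0],"gripper":-1},{"translation":[0,0,-0.35],"dr":[0,0,0],"gripper":-1},{"translation":[0,0,-0.35],"dr":[0,0,0],"gripper":-1},{"translation":[0,0,0],"dr":[0,0,0],"gripper":-1}]'
python3 -m jog '[{"translation":[0,0,-0.1],"dr":[0,0,0],"gripper":-1},{"translation":[0,0,-0.08],"dr":[0,0,0],"gripper":-1},{"translation":[0,0,0],"dr":[0,0,0],"gripper":-1}]'
```

```text
time: 9.72
tool_pos: [636.7, -59.1, 55.8]
orientation: [-3.135, -0.002, 1.845]
force: [0.8, 0.1, -0.6]
gripper_width: 0.1
finger_force: 0.0
time: 10.1
tool_pos: [639.4, -59.2, 48.8]
orientation: [3.14, 0.0, 1.845]
force: [0.0, 0.7, 3.4]
gripper_width: 0.9
finger_force: 1.7
```

```bash
python3 -m jog '[{"translation":[0,0,-0.06],"dr":[0,0,0],"gripper":-1},{"translation":[0,0,-0.05],"dr":[0,0,0],"gripper":-1},{"translation":[0,0,0],"dr":[0,0,0],"gripper":-1},{"translation":[0,0,0],"dr":[0,0,0],"gripper":-1}]'
```

```text
time: 10.6
tool_pos: [639.5, -59.2, 46.0]
orientation: [3.139, 0.001, 1.845]
force: [-7.0, 1.5, 22.7]
gripper_width: 0.4
finger_force: 11.6
```

```bash
python3 -m jog '[{"translation":[0,0,0.15],"dr":[0,0,0],"gripper":-1},{"translation":[0,0,0.5],"dr":[0,0,0],"gripper":-1},{"translation":[0,0,1],"dr":[0,0,0],"gripper":-1},{"translation":[-0.8,0,1],"dr":[0,0,0],"gripper":-1},{"translation":[-0.8,0,0.3],"dr":[0,0,0],"gripper":-1},{"translation":[-0.8,0,0],"dr":[0,0,0],"gripper":-1},{"translation":[0,0,0],"dr":[0,0,0],"gripper":-1},{"translation":[0,0,0],"dr":[0,0,0],"gripper":-1}]'
python3 - <<'E'
from h import *
s=sense()
im,d=snapshot("wrist");C=cloud("wrist",d,s);save("w8.png",im[:,0:640])
h=cv2.cvtColor(im,cv2.COLOR_RGB2HSV)
g=(h[...,0]>40)&(h[...,0]<85)&(h[...,1]>100)&(C[...,2]>10)&(C[...,2]<60)&(d>0)
q=C[g];q=q[np.hypot(q[:,0]-642,q[:,1]+59)<25];print(len(q),np.median(q,0) if len(q) else 0)
E
```

```text
time: 11.6
tool_pos: [504.6, -59.3, 207.4]
orientation: [3.14, 0.0, 1.845]
force: [-0.6, -0.2, -0.2]
gripper_width: 0.6
finger_force: 0.0
525 [640.81453301 -59.36397289  52.94007492]
```

View pics/w8.png

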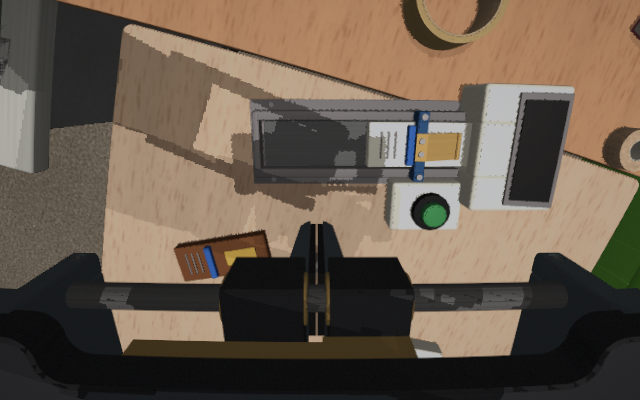

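The cartridge is home: its ridge (410,145) is against the bar (420,145) and it lies under the spring. The key (433,212) is up again, and the robot is clear of everything.

```bash
python3 -c "
from rig import *
print(hand_in())"
```

```text
the job is handed in; nothing more can be done
None
```

The cartridge is home with its ridge against the gate bar and the drag spring over it, and the start key was pressed down to its stop and sprang back. The robot is clear, and the job was handed in at about 11.7 s; no verdict was returned.

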